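# Snap up the sorting tray and lay the wing in it

### The arm

A 6-joint arm with a two-finger parallel gripper is mounted at the origin on the work surface. World frame = base frame: x ahead of the robot, y to its left, z up, the work surface at z = 0. Lengths are in mm, angles in rad, forces in N, time in s.
With the tool pointing down it reaches from about 275 to 750 mm from the base axis. Payload 10.2 kg.
Tool frame: the origin (TCP) lies at the centre of the arm's flange, where the gripper is bolted on; the fingertips stand 173 mm ahead of it and the grasp point (between the pads) lies 155 mm ahead of it; z points along the fingers, y is the line along which they close (so a half turn about z gives the same grasp; the last joint's range is limited). The gripper opens to 85 mm and grips with 20 to 120 N. Pads are 22 mm wide; open, the fingers measure 114 mm over their backs; the gripper's body (76 mm by 85 mm) begins 54 mm behind the grasp point. The pads swing forward as they close: fully open they stand 13 mm farther back than shut.
Start: joints at [1.108, 0.313, 1.498, -0, 1.331, -0.223], TCP at [124.705, 509.981, 404.694] pointing down, gripper open.
Joint ranges: [-2.94, 2.94], [-0.97, 2.17], [0.19, 2.56], [-1.23, 4.37], [0.02, 3.11], [-2.88, 2.88]. Speed limits (rad/s): [2.39, 2.39, 3.01, 3.14, 3.14, 3.14].

### API

Orientations are given as a unit quaternion [w, x, y, z].
In Python, from rig import status, capture, camera_info, ticket gives the robot as it stands.
- The arm moves only by the shell command python3 -m crank 'ROWS' [FORCE]. ROWS is JSON, a list of rows, each a list of 7 numbers: the shift along the tool's x, y, z as a fraction of full scale, then the turn, a rotation vector about the tool's x, y, z as a fraction of full scale, then the closure, from 0 (fully open) to 1 (shut). A call has 1 to 12 rows; each row is the pose to reach, as a shift and turn from the pose commanded when the call began, along the tool's axes at that moment; what a row does not reach only later rows make up. Full scale, the value 1, is 0.1 m for a shift and 45 degrees for a turn. A row lasts 1/10 s, in which the tool goes at most 50 mm and 8.59 degrees, less where a joint would pass 70% of its speed; a pose out of reach is approached as far as the arm can. A call with a number of a shift or a turn outside -1 to 1 is refused whole. A call with a gripper value outside its range is refused whole. The fingers move at their own pace and stop on an object; FORCE is the grip in N (left out, the last holds). Time passes only in rows, so rows that repeat a pose let the fingers close. It gives the time, the measured TCP pose, the force, the opening and the grip force at its end, in the units of the state.
- status.sense(): the state, without advancing time (a new reading comes with each control period).
- capture(name): name is "scene" or "top" or "wrist"; returns (picture, depth): 400x640x3 uint8, red, green, blue; 400x640 float32, mm along the optical axis (not along the pixel's ray), 0 where there is no reading.
- camera_info(name): a dict with "K" (3x3 intrinsics, pixels), "D" ([k1, k2, p1, p2, k3] as OpenCV has them; the pictures are not rectified), "camera_from_world" (4x4, takes a point from world to camera coordinates). Camera axes: x right, y up, looking along -z (the intrinsics and any distortion apply to the point x, -y, -z); pixel columns grow to the right and rows downward; lengths in mm; the calibration is good to about 2 mm. A picture is of the moment at which its call begins: read the wrist's pose just before it. camera_info takes no time and is no camera call; for the wrist camera it gives the pose at the moment of the call.
- ticket.finish_job(): hands the job in; it is judged then, once.
The state is a dict: "time_s": time; "joints": joint angles; "dq": joint speeds; "tau": joint torques, N m; "eef_pos": TCP position; "ee_rot": TCP orientation; "force": force on the tool from outside, world axes, zero at the start; "wrist_torque": the same for the moment, N m; "grip_width": opening from 0.0 (shut) to 1.0 (fully open); "grip_force": force on a finger pad.
Only numpy, scipy, OpenCV 4.12 (cv2) and the standard library are available. Lean on these libraries where they do the work, as an engineer would, in place of code of your own. Each camera call takes 0.05 s, during which the arm holds its last target. There are 200 camera calls.

### The job

Fold up the three walls of the sorting tray until each snaps and stays upright, keeping the tray standing where it is. Then pick the loose wing half off the cutting mat and lay it flat on the tray's floor, leaving the walls up and the other kit parts and the paint jar alone.

Things in the scene. Friction and masses are not known exactly. Their poses are not given: they have to be found in the camera images.
- tray: Grey plastic snap-fold sorting tray: foot 120 x 120 x 40 mm whose top is the floor, a fixed wall on its -x side, and hinged walls on the +x (far), +y (left) and -y (right) top edges, hinge lines 60 mm from centre at floor height. About 0.75 kg, loose: it slides on the mat if pushed with more than a few newtons, and must stay within 40 mm of its start. Origin: centre of underside.
- tray_floor (a point): Centre of the tray's floor (top of the foot), 40 mm above the mat. Floor 120 x 120 mm; walls 55 mm high above it once up.
- wing: Loose grey plastic wing half, lying flat: middle panel 56 (along x) x 40 (along y) x 8 mm high, narrower tip 22 x 30 mm on the +x end, small root tab on the -x end; 91 mm long in all, about 30 g. Origin: underside, centre of the middle panel.
- tailplane: Loose grey diamond-shaped plate, 71 mm over its points, 6 mm thick. Bystander. Origin: centre of the underside.
- nozzle: Loose grey short tube standing upright, 36 mm outside diameter, 34 mm high. Bystander. Origin: centre of the underside.
- paint_jar: Glass paint jar with white cap, 34 mm diameter, 42 mm high. Bystander. Origin: centre of the underside.
- wall_far (a joint): Hinge of the far (+x) wall of the tray, rad: 0 = folded out level, 1.571 = upright against its stop. Over-centre spring: let go below about 0.8 rad it falls back to level, past about 0.95 rad it snaps up by itself and stays. Raising it takes up to about 3 N at the outer edge.
- wall_far_lip (a point): Middle of the outer edge of the far (+x) wall (half-way through its 4 mm thickness). The wall is a grey plastic panel, 55 mm from hinge to edge, 112 mm along the hinge. Folded out it is level, its top 40 mm and its underside 36 mm above the mat with nothing under it; the underside becomes the outer face.
- wall_left (a joint): Hinge of the left (+y) wall of the tray, rad: 0 = folded out level, 1.571 = upright against its stop. Over-centre spring: let go below about 0.8 rad it falls back to level, past about 0.95 rad it snaps up by itself and stays. Raising it takes up to about 3 N at the outer edge.
- wall_left_lip (a point): Middle of the outer edge of the left (+y) wall (half-way through its 4 mm thickness). The wall is a grey plastic panel, 55 mm from hinge to edge, 112 mm along the hinge. Folded out it is level, its top 40 mm and its underside 36 mm above the mat with nothing under it; the underside becomes the outer face.
- wall_right (a joint): Hinge of the right (-y) wall of the tray, rad: 0 = folded out level, 1.571 = upright against its stop. Over-centre spring: let go below about 0.8 rad it falls back to level, past about 0.95 rad it snaps up by itself and stays. Raising it takes up to about 3 N at the outer edge.
- wall_right_lip (a point): Middle of the outer edge of the right (-y) wall (half-way through its 4 mm thickness). The wall is a grey plastic panel, 55 mm from hinge to edge, 112 mm along the hinge. Folded out it is level, its top 40 mm and its underside 36 mm above the mat with nothing under it; the underside becomes the outer face.
There are look-alikes about, which are no part of the job. Leave any blue or purple look-alike of the wing alone.

How it is judged (in metres and radians):
On the way:
1. all three walls stand up together while the wing is still outside the tray (value of joint each of wall_far, wall_left, wall_right above 1.45 rad and horizontal distance between wing and tray_floor above 0.12 m), for 0.2 s.
At the end, for the whole second after the job is handed in: All three hinged walls stand above 1.45 rad; the wing half lies at rest flat (within 0.12 rad) on the tray's floor, its centre within 50 mm of the floor's centre each way; the tray stands level within 40 mm of where it began (value of joint each of wall_far, wall_left, wall_right above 1.45 rad and x of wing in the frame of tray_floor between -0.05 and 0.05 m and y of wing in the frame of tray_floor between -0.05 and 0.05 m and z of wing in the frame of tray_floor between -0.004 and 0.012 m and (angle between wing's own z axis and vertical below 0.12 rad or angle between wing's own z axis and vertical above 3.02 rad) and linear speed of wing below 0.02 m/s and distance of tray from where it was at the start of the episode below 0.04 m and angle between tray's own z axis and vertical below 0.05 rad); the robot touches nothing.
It fails at once if the tray is pushed more than 40 mm out of its place (distance of tray from where it was at the start of the episode above 0.04 m).
It fails at once if the tailplane is moved more than 25 mm (distance of tailplane from where it was at the start of the episode above 0.025 m).
It fails at once if the nozzle is moved more than 25 mm (distance of nozzle from where it was at the start of the episode above 0.025 m).
It fails at once if the paint jar is moved more than 25 mm (distance of paint_jar from where it was at the start of the episode above 0.025 m).
It also fails if it takes over 72 s, if anything falls off the work surface, if the arm or the gripper's body presses on something with over 40 N, if the wrist force passes 120 N, or if a joint passes its speed limit or range.

## Working session

There is one attempt and no reset: what is moved stays moved. The work goes in short steps, Python scripts to look and compute and a shell command to move; the robot and the scene stay as the last step left them, time stands still between calls to the robot, and variables do not carry over. Pictures are saved under pics/ and viewed, at most 10 in all, crops included, and the job is handed in when it is done.

```bash
mkdir -p pics; ls
cat > h.py <<'E'
import numpy as np, cv2, json
from rig import status, capture, camera_info, ticket
from scipy.spatial.transform import Rotation as R
def grab(n):
    i=camera_info(n); im,d=capture(n); np.savez('pics/%s_last.npz'%n,im=im,d=d,K=np.array(i["K"]),D=np.array(i["D"]),T=np.array(i["camera_from_world"])); return load(n)
def load(n): return np.load('pics/%s_last.npz'%n)
def world(s,u,v,z=None):
    """pixel->world by depth, or by plane z"""
    p=cv2.undistortPoints(np.array([[[u,v]]],float),s['K'],s['D'])[0,0]
    T=np.linalg.inv(s['T']); r=np.array([p[0],-p[1],-1])
    if z is None:
        d=s['d'][int(round(v)),int(round(u))]; return (T[:3,:3]@(r*d)+T[:3,3])
    w=T[:3,:3]@r; o=T[:3,3]; return o+w*(z-o[2])/w[2]
def save(im,f): cv2.imwrite('pics/'+f,im[:,:,::-1])
def st():
    s=status.sense(); return s
E
python3 - <<'E'
from h import *
a=grab('top'); b=grab('scene'); save(a['im'],'t0.png'); save(b['im'],'s0.png')
print(st()); 
for n in 'top','scene': i=camera_info(n); print(i)
E
```

```text
pics
{'time_s': 0.1, 'joints': array([ 1.10760073e+00,  3.13373918e-01,  1.49834714e+00,  4.72975281e-06,
        1.33102692e+00, -2.23442222e-01]), 'dq': array([-0.00143733, -0.00183161, -0.00285991, -0.00058453, -0.00110294,
        0.0006655 ]), 'tau': array([ 3.14890945e-03, -4.12902868e+01, -2.60143965e+01, -1.66824170e-04,
        3.04928028e-03,  2.33575958e-05]), 'eef_pos': array([124.68441139, 509.94175077, 404.20775451]), 'ee_rot': array([-1.96612972e-04,  1.19590321e-01,  9.92823157e-01, -5.43180531e-04]), 'force': array([-0.16628167, -0.11677765,  0.07241857]), 'wrist_torque': array([-0.04373704,  0.01816272, -0.05583041]), 'grip_force': 0.0, 'grip_width': 1.001988340677377}
{'K': array([[391.02135335,   0.        , 314.81658392],
       [  0.        , 391.02135335, 207.38006394],
       [  0.        ,   0.        ,   1.        ]]), 'D': array([-0.00141865,  0.        ,  0.        ,  0.        ,  0.        ]), 'camera_from_world': array([[ 1.25932119e-02, -9.99874243e-01,  9.63891801e-03,
        -3.22509358e+01],
       [ 9.88605857e-01,  1.38961948e-02,  1.49884471e-01,
        -4.86729764e+02],
       [-1.49999566e-01,  7.64156390e-03,  9.88656531e-01,
        -1.20363812e+03],
       [ 0.00000000e+00,  0.00000000e+00,  0.00000000e+00,
         1.00000000e+00]])}
{'K': array([[472.09352834,   0.        , 313.76945802],
       [  0.        , 472.09352834, 199.79289299],
       [  0.        ,   0.        ,   1.        ]]), 'D': array([-0.12232107,  0.        ,  0.        ,  0.        ,  0.        ]), 'camera_from_world': array([[ 7.17077564e-02,  9.97255874e-01,  1.84043134e-02,
        -2.21000264e+01],
       [-6.71871557e-01,  3.46569557e-02,  7.39856409e-01,
         2.85284345e+02],
       [ 7.37188313e-01, -6.54187779e-02,  6.72513029e-01,
        -1.54181513e+03],
       [ 0.00000000e+00,  0.00000000e+00,  0.00000000e+00,
         1.00000000e+00]])}
```

View pics/t0.png

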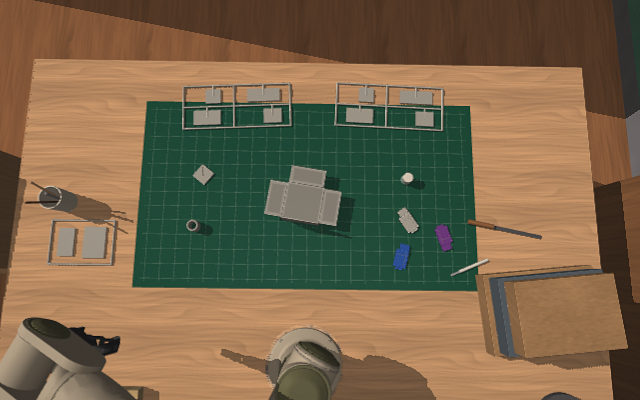

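View pics/s0.png

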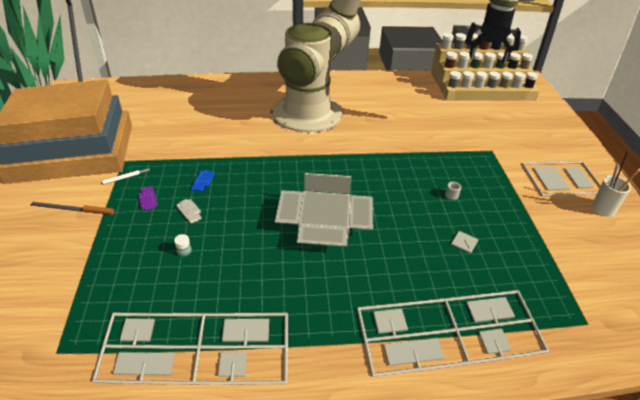

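The top view shows the tray at about (303,203) with its walls out and slightly yawed. The grey wing is at (408,221), the jar at (407,179), the tailplane at (203,175), the nozzle at (193,226), and the blue and purple decoys are at (402,257) and (444,237). Next I'll take an enlarged crop.

Run:
```python
from h import *
a=load('top'); im=a['im']
c=cv2.resize(im[155:255,255:355],None,fx=4,fy=4,interpolation=cv2.INTER_CUBIC)
e=cv2.resize(im[165:265,375:475],None,fx=4,fy=4,interpolation=cv2.INTER_CUBIC)
save(np.hstack([c,e]),'t1.png')
for p in [(303,203),(308,175),(275,198),(332,210),(408,221),(407,179),(203,175),(186,226),(300,270)]: print(p,world(a,*p).round(1))
```

```text
(303, 203) [499.9  11.8  41.6]
(308, 175) [592.2  -2.5  36.1]
(275, 198) [514.7 100.8  41.4]
(332, 210) [479.3 -80.3  38.2]
(408, 221) [ 451.  -327.9    9.2]
(407, 179) [ 582.8 -320.1   40.3]
(203, 175) [593.6 341.9   8.3]
(186, 226) [422.9 379.9  30.9]
(300, 270) [290.1  18.7  -1.8]
```

View pics/t1.png

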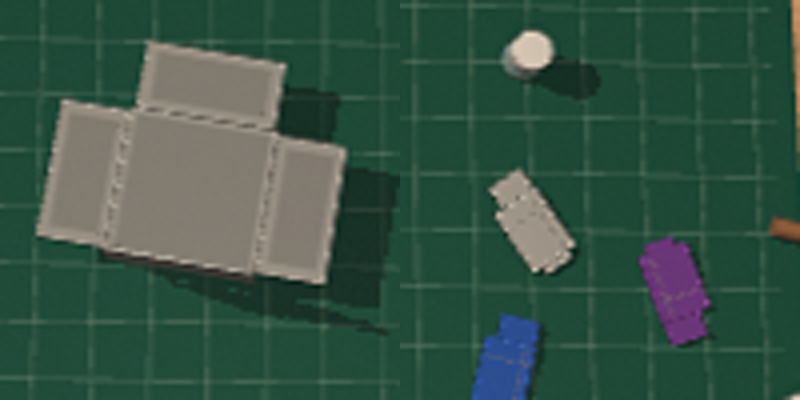

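The crop shows the tray's far lip from (149,41) to (286,65), its left lip from (63,99) to (38,236), and its right lip from (346,146) to (325,283). The wing's tip points up-left at (505,180) and its root points down-right at (558,262).

Run:
```python
from h import *
a=load('top')
P=lambda x,y,ox=255,oy=155,z=40: world(a,ox+x/4-.4,oy+y/4-.4,z)[:2]
f=[P(149,41),P(286,65)]; l=[P(63,99),P(38,236)]; r=[P(346,146),P(325,283)]
for n,q in zip('flr',(f,l,r)): print(n,np.round(q,1),'mid',np.mean(q,0).round(1),'len',np.linalg.norm(q[0]-q[1]).round(1))
fm,lm,rm=[np.mean(q,0) for q in(f,l,r)]
print('centre lr',(lm+rm)/2,'span',np.linalg.norm(lm-rm)); d=lm-rm; yaw=np.arctan2(-d[0],d[1]); print('yaw',yaw, 'far dist', np.linalg.norm(fm-(lm+rm)/2), (fm-(lm+rm)/2))
im=a['im']; hsv=cv2.cvtColor(im,cv2.COLOR_RGB2HSV)
m=np.zeros(im.shape[:2],np.uint8); sub=hsv[200:240,390:425]; m[200:240,390:425]=((sub[...,1]<70)&(sub[...,2]>110))*255
cn=max(cv2.findContours(m,0,1)[0],key=cv2.contourArea)
w=np.array([world(a,u,v,8)[:2] for u,v in cn[:,0]],np.float32)
c,s,an=cv2.minAreaRect(w); print(c,s,an,cv2.boxPoints((c,s,an)).round(1), cv2.contourArea(cn))
print(world(a,375+505/4,165+180/4,8),world(a,375+558/4,165+262/4,8))
for n in [('jar',407,178,42),('tail',203,175,6),('noz',193,226,34)]: print(n[0],world(a,*n[1:]).round(1))
s=st(); print(s['eef_pos'],s['ee_rot'])
i=camera_info('wrist'); T=np.linalg.inv(i['camera_from_world']); print(T.round(2)); print(R.from_quat(np.roll(s['ee_rot'],-1)).as_matrix().round(3))
```

```text
f [[623.9  49.8]
 [605.8 -60.5]] mid [614.8  -5.3] len 111.8
l [[575.2 117.5]
 [464.6 133.9]] mid [519.9 125.7] len 111.9
r [[ 540.3 -108.8]
 [ 430.4  -92.6]] mid [ 485.4 -100.7] len 111.0
centre lr [502.62242133  12.49284958] span 229.01717319533236
yaw -0.1513894666122751 far dist 113.61531494879026 [112.21144412 -17.80538116]
(453.46539306640625, -325.0775451660156) (83.49340057373047, 41.665008544921875) 34.12883758544922 [[ 407.2 -331.3]
 [ 430.6 -365.7]
 [ 499.7 -318.9]
 [ 476.3 -284.4]] 266.0
[ 491.3966824 -633.8207351    8.       ] [ 424.92307421 -672.94960671    8.        ]
jar [ 585.7 -319.8   42. ]
tail [594.2 342.6   6. ]
noz [422.9 356.9  34. ]
[124.68441139 509.94175077 404.20775451] [-1.96612972e-04  1.19590321e-01  9.92823157e-01 -5.43180531e-04]
[[ 2.4000e-01 -9.4000e-01 -2.5000e-01  6.0840e+01]
 [ 9.7000e-01  2.3000e-01  6.0000e-02  5.2574e+02]
 [-0.0000e+00 -2.6000e-01  9.7000e-01  3.7300e+02]
 [ 0.0000e+00  0.0000e+00  0.0000e+00  1.0000e+00]]
[[-0.971  0.237 -0.001]
 [ 0.237  0.971 -0.001]
 [ 0.    -0.001 -1.   ]]
```

```bash
cat >> h.py <<'E'
def log():
    s=st(); open('log.txt','a').write(json.dumps([list(map(float,s[k])) for k in('joints','eef_pos','ee_rot')])+'\n')
E
L='from h import *; log()'
python3 -c "$L"
python3 -m crank '[[-1,-0.5,0,0,0,0,1],[-1,-0.5,0,0,0,0,1],[-1,-0.5,0,0,0,0,1]]'; python3 -c "$L"
python3 -m crank '[[-0.6,-0.5,0,0,-1,0,1],[-0.6,-0.5,0,0,-1,0,1],[-0.6,-0.5,0,0,-1,0,1],[-0.6,-0.5,0,0,-1,0,1],[-0.6,-0.5,0,0,-1,0,1],[-0.6,-0.5,0,0,-1,0,1]]'; python3 -c "$L"
python3 -m crank '[[0,0,0,0.4,0,0.2,1],[0,0,0,0.4,0,0.2,1],[0,0,0,0.4,0,0.2,1],[0,0,0,0.4,0,0.2,1]]'; python3 -c "$L"
cat log.txt
```

```text
time_s: 0.4
eef_pos: [212.3, 435.6, 404.4]
ee_rot: [0.0, 0.121, 0.993, -0.001]
force: [0.3, -0.5, -0.2]
grip_width: 0.513
grip_force: 0.0
time_s: 1.0
eef_pos: [255.8, 375.1, 404.4]
ee_rot: [0.382, 0.11, 0.917, -0.046]
force: [-0.2, 0.8, -0.1]
grip_width: -0.001
grip_force: 0.0
time_s: 1.4
eef_pos: [256.3, 375.3, 404.3]
ee_rot: [0.36, 0.24, 0.887, -0.159]
force: [1.0, 0.3, -0.9]
grip_width: -0.004
grip_force: 0.0
[[1.1076007260975367, 0.3133739183177264, 1.4983471405495146, 4.729752814706129e-06, 1.3310269241316792, -0.22344222215545126], [124.68441139407551, 509.9417507727163, 404.207754505197], [-0.00019661297173443191, 0.11959032136329915, 0.9928231571304494, -0.0005431805306429659]]
[[0.8751064261545596, 0.22406962880695996, 1.6148028138667272, -0.0008586069543908489, 1.303519597696644, -0.45254631904225506], [212.28443925852824, 435.6024225417147, 404.43258488226303], [0.00013056548599283413, 0.12115981640889387, 0.9926328463860448, -0.0005604604855514491]]
[[0.8277333281018684, 0.14086652438379754, 1.7823906796528304, -0.8532922975659509, 0.9701212897030943, -0.09041498744703116], [255.83772971146473, 375.13004650562453, 404.3573607543393], [0.38185457038448684, 0.10976841269548081, 0.9165374177215649, -0.04579459102425775]]
[[0.8456508163781625, 0.19955626298600138, 1.7149651986504635, -0.8473657718889734, 1.3039726005476537, 0.07217473799061906], [256.28023916916305, 375.25522935466654, 404.3006755781125], [0.3601603249883455, 0.2397248936301601, 0.8874413190833601, -0.158947855795174]]
```

```bash
cat > kin.py <<'E'
import numpy as np, json
from scipy.spatial.transform import Rotation as R
from scipy.optimize import least_squares
LO=np.array([-2.94,-.97,.19,-1.23,.02,-2.88]); HI=np.array([2.94,2.17,2.56,4.37,3.11,2.88])
def fk(q,P):
    h,L2,a3,L3,e,d6,s4,s6,c6,a1,y=P
    A=R.from_euler('z',q[0]); p=A.apply([a1,y,h])
    A=A*R.from_euler('y',q[1]); p=p+A.apply([0,0,L2])
    A=A*R.from_euler('y',q[2]); p=p+A.apply([a3,0,L3])
    A=A*R.from_euler('z',s4*q[3])*R.from_euler('y',q[4]); p=p+A.apply([e,0,d6])
    A=A*R.from_euler('z',s6*q[5]+c6); return p,A
E
cat > fit.py <<'E'
from kin import *
D=[[np.array(x) for x in json.loads(l)] for l in open('log.txt')]
best=None
for s4 in(1,-1):
  for s6 in(1,-1):
    for c6 in(0,np.pi,np.pi/2,-np.pi/2):
      er=sum((fk(q,[0]*6+[s4,s6,c6,0,0])[1].inv()*R.from_quat(np.roll(r,-1))).magnitude() for q,p,r in D)
      if best is None or er<best[0]: best=(er,s4,s6,c6)
print(best); er,s4,s6,c6=best
f=lambda v: np.concatenate([fk(q,[v[0],v[1],v[2],v[3],v[4],v[5],s4,s6,c6,0,v[6]])[0]-p for q,p,r in D]+[1e-3*(v-[200,350,0,350,0,100,0])])
s=least_squares(f,[200,350,0,350,0,100,0]); v=s.x; print(v.round(1)); print(np.array(s.fun[:-7]).round(1))
json.dump([v[0],v[1],v[2],v[3],v[4],v[5],s4,s6,c6,0,v[6]],open('kin.json','w'))
E
python3 fit.py
```

```text
(1.5734432369391897e-15, 1, 1, 1.5707963267948966)
[201.3 438.9  39.  397.5  -0.   81.9 116.3]
[-0. -0.  0.  0. -0.  0.  0.  0.  0.  0.  0. -0.]
```

```bash
cat >> kin.py <<'E'
P=json.load(open('kin.json')) if __import__('os').path.exists('kin.json') else None
C=np.array([502.5,12.5]); YAW=-0.155
def w(xt,vt): c,s=np.cos(YAW),np.sin(YAW); return np.array([C[0]+c*xt-s*vt,C[1]+s*xt+c*vt])
def pose(tip,head,tilt,flip=1,L=173):
    """tip world xyz, head: world azimuth the fingers point to, tilt from straight down"""
    z=np.array([np.cos(head)*np.sin(tilt),np.sin(head)*np.sin(tilt),-np.cos(tilt)])
    y=flip*np.array([-np.sin(head),np.cos(head),0]); x=np.cross(y,z)
    return np.array(tip)-L*z, R.from_matrix(np.array([x,y,z]).T)
def ik(p,A,seed=None,n=60):
    rng=np.random.default_rng(0); best=[]
    for k in range(n):
        q0=seed if (seed is not None and k==0) else rng.uniform(LO,HI)
        s=least_squares(lambda q: np.concatenate([(fk(q,P)[0]-p)/100,(A.inv()*fk(q,P)[1]).as_rotvec()]),np.clip(q0,LO+1e-3,HI-1e-3),bounds=(LO,HI))
        if s.cost<1e-8: 
            if not any(np.abs(s.x-b).max()<.02 for b in best): best.append(s.x)
    return best
E
cat > t.py <<'E'
from kin import *
d=np.radians
for nm,xt,v,z,h,tl in [('left fwd',-38,105,12,0,65),('left radial',0,105,12,-90,65),('left obl',-30,105,12,-45,65),('right fwd',-38,-105,12,0,65),('right radial',0,-105,12,90,65),('far fromR',105,-38,12,90,65),('far fromL',105,38,12,-90,65),('far back',105,0,12,180,65),('far R100',105,-38,12,110,65)]:
  for fl in(1,-1):
    p,A=pose([*w(xt,v),z],YAW+d(h),d(tl),fl); print(nm,fl,p.round(),[(q.round(2).tolist(),np.minimum(q-LO,HI-q).min().round(2)) for q in ik(p,A,n=25)])
E
python3 t.py
```

```text
left fwd 1 [326. 146.  85.] [([0.16, 0.76, 2.35, 3.46, 1.11, 1.56], np.float64(0.21))]
left fwd -1 [326. 146.  85.] [([0.16, 0.76, 2.35, 3.46, 1.11, -1.58], np.float64(0.21))]
left radial 1 [543. 271.  85.] [([0.38, 1.05, 1.28, -0.9, 1.61, 0.89], np.float64(0.33))]
left radial -1 [543. 271.  85.] [([0.38, 1.05, 1.28, -0.9, 1.61, -2.25], np.float64(0.33))]
left obl 1 [397. 248.  85.] []
left obl -1 [397. 248.  85.] []
right fwd 1 [294. -61.  85.] [([-0.76, 0.83, 2.55, 2.58, 1.33, 1.43], np.float64(0.01))]
right fwd -1 [294. -61.  85.] [([-0.76, 0.83, 2.55, 2.58, 1.33, -1.71], np.float64(0.01))]
right radial 1 [ 462. -246.   85.] [([-0.83, 0.91, 1.63, 0.79, 1.54, 2.03], np.float64(0.85))]
right radial -1 [ 462. -246.   85.] [([-0.83, 0.91, 1.63, 0.79, 1.54, -1.11], np.float64(0.93))]
far fromR 1 [ 576. -196.   85.] [([-0.63, 1.01, 1.38, 0.94, 1.55, 2.23], np.float64(0.65))]
far fromR -1 [ 576. -196.   85.] [([-0.63, 1.01, 1.38, 0.94, 1.55, -0.92], np.float64(1.16))]
far fromL 1 [636. 189.  85.] [([0.22, 1.12, 1.1, -1.01, 1.58, 0.73], np.float64(0.22))]
far fromL -1 [636. 189.  85.] [([0.22, 1.12, 1.1, -1.01, 1.58, -2.41], np.float64(0.22))]
far back 1 [761. -28.  85.] []
far back -1 [761. -28.  85.] []
far R100 1 [ 631. -195.   85.] [([-0.56, 1.12, 1.1, 0.75, 1.81, 2.21], np.float64(0.67))]
far R100 -1 [ 631. -195.   85.] [([-0.56, 1.12, 1.1, 0.75, 1.81, -0.93], np.float64(0.91))]
```

```bash
cat > go.py <<'E'
# go.py xt vt z headdeg tiltdeg flip back : relative move from now to tray-frame tip target
import sys
from h import *
from kin import *
xt,v,z,h,t,f,b=map(float,sys.argv[1:8])
tip=np.array([*w(xt,v),z]); p,A=pose(tip,YAW+np.radians(h),np.radians(t),f); p=p-b*A.apply([0,0,1])
s=st(); Rc=R.from_quat(np.roll(s['ee_rot'],-1)); 
print('p',p.round(1),'now',s['eef_pos'].round(1),'F',s['force'].round(1),'q',s['joints'].round(2),'fkerr',(fk(s['joints'],P)[0]-s['eef_pos']).round(1))
print('shift',(Rc.inv().apply(p-s['eef_pos'])/100).round(3),'turn',((Rc.inv()*A).as_rotvec()/np.radians(45)).round(3))
print('ik',[q.round(2).tolist() for q in ik(p,A,seed=s['joints'],n=1)])
E
python3 go.py 0 106 150 -90 65 1 80;python3 go.py 0 106 13 -90 65 1 80
```

```text
p [554.3 343.8 256.9] now [256.3 375.3 404.3] F [ 1.   0.3 -0.9] q [ 0.85  0.2   1.71 -0.85  1.3   0.07] fkerr [ 0.  0. -0.]
shift [-0.908  1.508  2.838] turn [ 1.14  -0.293  0.933]
ik [[0.47, 0.89, 1.07, -0.89, 1.91, 0.65]]
p [554.3 343.8 119.9] now [256.3 375.3 404.3] F [ 1.   0.3 -0.9] q [ 0.85  0.2   1.71 -0.85  1.3   0.07] fkerr [ 0.  0. -0.]
shift [0.072 1.658 3.783] turn [ 1.14  -0.293  0.933]
ik [[0.47, 1.08, 1.09, -0.85, 1.77, 0.82]]
```

```bash
python3 -m crank '[[-0.3,0.5,0.95,0.57,-0.15,0.47,1],[-0.3,0.5,0.95,0.57,-0.15,0.47,1],[-0.3,0.5,0.95,0.57,-0.15,0.47,1],[-0.3,0.5,0.95,0.57,-0.15,0.47,1],[-0.3,0.5,0.95,0.57,-0.15,0.47,1]]' 60 && python3 go.py 0 106 150 -90 65 1 80
```

```text
time_s: 1.9
eef_pos: [356.2, 364.1, 354.4]
ee_rot: [0.372, 0.461, 0.749, -0.296]
force: [0.1, 0.5, 0.6]
grip_width: 0.003
grip_force: 0.0
p [554.3 343.8 256.9] now [356.2 364.1 354.4] F [0.1 0.5 0.6] q [ 0.69  0.43  1.56 -0.91  1.6   0.42] fkerr [-0. -0. -0.]
shift [0.123 1.823 1.256] turn [ 0.569 -0.145  0.462]
ik [[0.47, 0.89, 1.07, -0.89, 1.91, 0.65]]
```

```bash
python3 -m crank '[[0.06,0.9,0.63,0.57,-0.145,0.46,1],[0.06,0.9,0.63,0.57,-0.145,0.46,1],[0.06,0.9,0.63,0.57,-0.145,0.46,1],[0.06,0.9,0.63,0.57,-0.145,0.46,1],[0.06,0.9,0.63,0.57,-0.145,0.46,1]]' && python3 go.py 0 106 13 -90 65 1 80
```

```text
time_s: 2.4
eef_pos: [454.1, 353.2, 306.3]
ee_rot: [0.349, 0.64, 0.55, -0.408]
force: [-0.1, 0.3, -0.6]
grip_width: 0.001
grip_force: 0.0
p [554.3 343.8 119.9] now [454.1 353.2 306.3] F [-0.1  0.3 -0.6] q [ 0.56  0.68  1.32 -0.83  1.94  0.74] fkerr [-0. -0.  0.]
shift [1.711 1.008 0.737] turn [ 0.003 -0.002  0.004]
ik [[0.47, 1.08, 1.09, -0.85, 1.77, 0.82]]
```

```bash
python3 -m crank '[[0.86,0.5,0.37,0,0,0,1],[0.86,0.5,0.37,0,0,0,1],[0.86,0.5,0.37,0,0,0,1]]' >/dev/null; python3 -m crank '[[0.86,0.5,0.37,0,0,0,1],[0.86,0.5,0.37,0,0,0,1],[0.86,0.5,0.37,0,0,0,1],[0.86,0.5,0.37,0,0,0,1]]' && python3 go.py 0 106 13 -90 65 1 80
```

```text
time_s: 3.1
eef_pos: [553.1, 344.0, 120.3]
ee_rot: [0.349, 0.64, 0.55, -0.408]
force: [0.1, 0.0, 0.9]
grip_width: 0.001
grip_force: 0.0
p [554.3 343.8 119.9] now [553.1 344.  120.3] F [0.1 0.  0.9] q [ 0.47  1.07  1.1  -0.85  1.77  0.81] fkerr [-0. -0.  0.]
shift [0.003 0.012 0.002] turn [ 0.004 -0.001  0.004]
ik [[0.47, 1.08, 1.09, -0.85, 1.77, 0.82]]
```

Go in under the lip, then take the first part of the lift.

```bash
python3 -m crank '[[0,0,0.2,0,0,0,1],[0,0,0.4,0,0,0,1],[0,0,0.6,0,0,0,1],[0,0,0.8,0,0,0,1],[0,0,0.8,0,0,0,1]]' ; python3 -m crank '[[-0.05,0,-0.025,0,0,0,1],[-0.11,0,-0.05,0,0,0,1],[-0.15,0,-0.07,0,0,0,1],[-0.2,0,-0.093,0,0,0,1],[-0.25,0,-0.12,0,0,0,1],[-0.31,0,-0.144,0,0,0,1]]'
python3 - <<'E'
from h import *
a=grab('scene'); b=grab('top'); c=lambda s,y,x: cv2.resize(s['im'][y:y+110,x:x+140],None,fx=2.8,fy=2.8,interpolation=cv2.INTER_CUBIC)
save(np.hstack([c(a,150,250),c(b,140,240)]),'l1.png')
E
```

```text
time_s: 3.6
eef_pos: [542.0, 271.4, 88.5]
ee_rot: [0.35, 0.641, 0.549, -0.407]
force: [0.5, 0.5, 1.1]
grip_width: -0.004
grip_force: 0.0
time_s: 4.2
eef_pos: [542.2, 272.0, 120.3]
ee_rot: [0.349, 0.64, 0.549, -0.408]
force: [0.5, -0.0, -2.0]
grip_width: 0.001
grip_force: 0.8
```

View pics/l1.png

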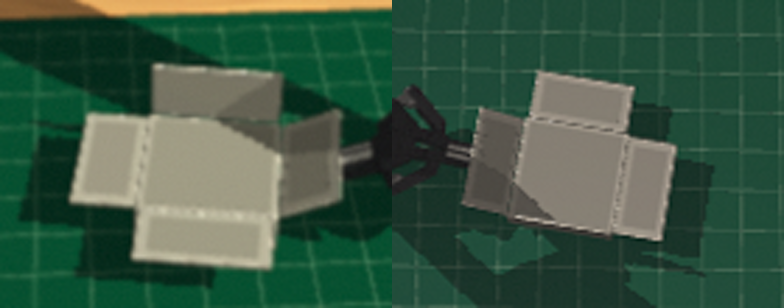

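The left wall is rising on the finger and the tray hasn't moved, so I'll carry on along the arc.

```bash
python3 -m crank '[[-0.06,0,0.006,0,0,0,1],[-0.12,0,0.012,0,0,0,1],[-0.18,0,0.03,0,0,0,1],[-0.233,0,0.057,0,0,0,1],[-0.27,0,0.08,0,0,0,1],[-0.3,0,0.103,0,0,0,1],[-0.33,0,0.13,0,0,0,1],[-0.355,0,0.16,0,0,0,1],[-0.355,0,0.16,0,0,0,1]]'
python3 -m crank '[[0,0,-0.5,0,0,0,1],[0,0,-1,0,0,0,1],[0,0,-1,0,0,0,1]]'
python3 - <<'E'
from h import *
a=grab('scene'); b=grab('top'); c=lambda s,y,x: cv2.resize(s['im'][y:y+110,x:x+140],None,fx=2.8,fy=2.8,interpolation=cv2.INTER_CUBIC)
save(np.hstack([c(a,150,250),c(b,140,240)]),'l2.png')
E
python3 go.py 0 -106 150 90 65 -1 80
```

```text
time_s: 5.2
eef_pos: [537.7, 242.2, 145.3]
ee_rot: [0.349, 0.64, 0.549, -0.408]
force: [-0.2, -0.6, -0.3]
grip_width: -0.002
grip_force: 0.0
time_s: 5.5
eef_pos: [551.6, 336.7, 190.5]
ee_rot: [0.351, 0.641, 0.55, -0.405]
force: [0.3, 0.0, -0.5]
grip_width: -0.003
grip_force: 0.0
p [ 450.7 -318.8  256.9] now [551.3 333.  187.3] F [-0.1 -0.5 -0.5] q [ 0.46  0.96  1.13 -0.87  1.81  0.75] fkerr [-0. -0.  0.]
shift [-3.420e+00 -5.000e-03  5.682e+00] turn [-1.000e-03  2.889e+00  4.000e-03]
ik [[-0.93, 0.66, 1.5, 0.74, 1.86, -0.9]]
```

View pics/l2.png

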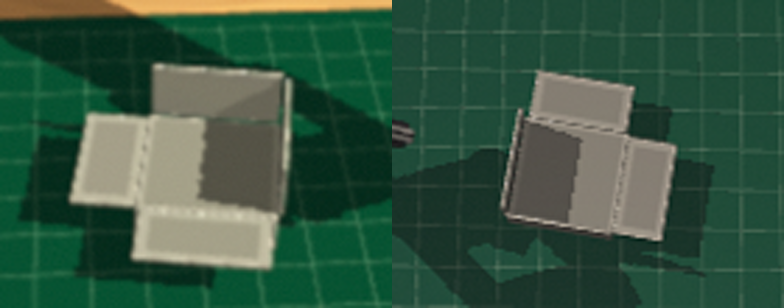

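The left wall is up and the tray is in place. Now I'll swing the tool over to the right side.

```bash
python3 -m crank '[[-1,0,-0.46,0,0,0,1],[-1,0,-0.46,0,0.3,0,1],[-1,0,-0.46,0,1,0,1],[-1,0,-0.46,0,1,0,1],[-1,0,-0.46,0,1,0,1],[-1,0,-0.46,0,1,0,1],[-1,0,-0.46,0,1,0,1]]'; python3 go.py 0 -106 250 90 65 -1 80
```

```text
time_s: 6.3
eef_pos: [551.8, 330.3, 297.2]
ee_rot: [0.111, 0.749, 0.64, -0.132]
force: [0.0, -0.6, -0.6]
grip_width: -0.001
grip_force: 0.0
p [ 450.7 -318.8  356.9] now [551.8 330.3 297.2] F [ 0.  -0.6 -0.6] q [ 0.39  0.71  1.18 -0.3   1.45  0.62] fkerr [-0. -0.  0.]
shift [-6.381  0.01   1.671] turn [-0.002  1.886 -0.002]
ik [[-0.93, 0.54, 1.42, 0.8, 2.01, -0.75]]
```

```bash
python3 -m crank '[[-1,0,-0.5,0,0.44,0,1],[-1,0,-0.5,0,0.44,0,1],[-1,0,-0.5,0,0.44,0,1],[-1,0,-0.5,0,0.44,0,1]]'>/dev/null; python3 -m crank '[[-1,0,0,0,0,0,1],[-1,0,0,0,0,0,1],[-1,0,0,0,0,0,1]]' >/dev/null;python3 -m crank '[[-1,0,0,0,0,0,1],[-1,0,0,0,0,0,1],[-1,0,0,0,0,0,1]]'; python3 go.py 0 -106 150 90 65 -1 80
```

```text
time_s: 7.3
eef_pos: [509.1, 54.7, 378.0]
ee_rot: [0.0, 0.761, 0.649, -0.004]
force: [0.5, -0.2, -0.0]
grip_width: 0.005
grip_force: 0.0
p [ 450.7 -318.8  256.9] now [509.1  54.7 378. ] F [ 0.5 -0.2 -0. ] q [-0.12  0.31  1.58 -0.01  1.26  0.04] fkerr [-0. -0.  0.]
shift [-3.771  0.017  1.237] turn [-0.004  1.453 -0.007]
ik [[-0.93, 0.66, 1.5, 0.74, 1.86, -0.9]]
```

```bash
python3 -m crank '[[-1,0,0,0,0,0,1],[-1,0,0,0,0,0,1],[-1,0,0,0,0,0,1]]'>/dev/null; python3 -m crank '[[-1,0,0,0,0.7,0,1],[-1,0,0,0,0.7,0,1],[-1,0,0,0,0.7,0,1],[-1,0,0,0,0.7,0,1],[-1,0,0,0,0.7,0,1]]' >/dev/null; python3 go.py 0 -106 150 90 65 -1 80
```

```text
p [ 450.7 -318.8  256.9] now [ 479.1 -139.3  378.7] F [ 0.2 -0.4  0.1] q [-0.6   0.31  1.61  0.49  1.5  -0.55] fkerr [-0.  0. -0.]
shift [-2.186  0.     0.093] turn [-0.007  0.747 -0.004]
ik [[-0.93, 0.66, 1.5, 0.74, 1.86, -0.9]]
```

```bash
python3 -m crank '[[-1,0,0.04,0,0.7,0,1],[-1,0,0.04,0,0.75,0,1],[-1,0,0.04,0,0.75,0,1],[-1,0,0.04,0,0.75,0,1],[-1,0,0.04,0,0.75,0,1]]'>/dev/null; python3 go.py 0 -106 13 90 65 -1 80
```

```text
p [ 450.7 -318.8  119.9] now [ 466.3 -221.3  323.2] F [ 0.   0.  -0.4] q [-0.79  0.48  1.61  0.85  1.83 -0.76] fkerr [-0.  0. -0.]
shift [-2.259  0.006 -0.038] turn [-0.007 -0.002 -0.005]
ik [[-0.93, 0.89, 1.52, 0.71, 1.68, -1.07]]
```

```bash
python3 -m crank '[[-1,0,-0.02,0,0,0,1],[-1,0,-0.02,0,0,0,1],[-1,0,-0.02,0,0,0,1]]'>/dev/null;python3 -m crank '[[-1,0,-0.02,0,0,0,1],[-1,0,-0.02,0,0,0,1],[-1,0,-0.02,0,0,0,1],[-1,0,-0.02,0,0,0,1]]'>/dev/null; python3 go.py 0 -106 13 90 65 -1 80
```

```text
p [ 450.7 -318.8  119.9] now [ 453.  -308.1  146.4] F [-0.3  0.8  0. ] q [-0.91  0.84  1.54  0.72  1.7  -1.04] fkerr [-0.  0.  0.]
shift [-0.286 -0.006  0.014] turn [-0.004  0.001  0.   ]
ik [[-0.93, 0.89, 1.52, 0.71, 1.68, -1.07]]
```

```bash
python3 -m crank '[[-0.285,0,0.015,0,0,0,1],[-0.285,0,0.015,0,0,0,1],[-0.285,0,0.2,0,0,0,1],[-0.285,0,0.4,0,0,0,1],[-0.285,0,0.6,0,0,0,1],[-0.285,0,0.815,0,0,0,1],[-0.285,0,0.815,0,0,0,1]]' ; python3 go.py 0 -106 13 90 65 -1 0; python3 -m crank '[[0.05,0,-0.025,0,0,0,1],[0.11,0,-0.05,0,0,0,1],[0.15,0,-0.07,0,0,0,1],[0.2,0,-0.093,0,0,0,1],[0.25,0,-0.12,0,0,0,1],[0.31,0,-0.144,0,0,0,1]]'; python3 -m crank '[[0.06,0,0.006,0,0,0,1],[0.12,0,0.012,0,0,0,1],[0.18,0,0.03,0,0,0,1],[0.233,0,0.057,0,0,0,1],[0.27,0,0.08,0,0,0,1],[0.3,0,0.103,0,0,0,1],[0.33,0,0.13,0,0,0,1],[0.355,0,0.16,0,0,0,1],[0.355,0,0.16,0,0,0,1]]'
python3 -m crank '[[0,0,-0.5,0,0,0,1],[0,0,-1,0,0,0,1],[0,0,-1,0,0,0,1]]'
python3 - <<'E'
from h import *
a=grab('scene'); b=grab('top'); c=lambda s,y,x: cv2.resize(s['im'][y:y+110,x:x+140],None,fx=2.8,fy=2.8,interpolation=cv2.INTER_CUBIC)
save(np.hstack([c(a,150,250),c(b,140,240)]),'l3.png')
E
cat > t.py <<'E'
from kin import *
d=np.radians; s0=[-.9,.9,1.5,.72,1.7,-1.05]
for h in (75,90,100,110):
  for tl in (60,65,70):
    for f in (1,-1):
      p,A=pose([*w(107,-40),12],YAW+d(h),d(tl),f); print(h,tl,f,p.round(),[(q.round(2).tolist(),np.minimum(q-LO,HI-q).min().round(2)) for q in ik(p,A,s0,n=3)])
E
python3 t.py | grep -- ' -1 '
```

```text
time_s: 10.0
eef_pos: [462.4, -245.2, 86.8]
ee_rot: [-0.351, 0.639, 0.55, 0.407]
force: [-0.6, -0.9, 0.6]
grip_width: 0.002
grip_force: 0.0
p [ 461.9 -247.1   86.1] now [ 462.4 -245.2   86.8] F [-0.6 -0.9  0.6] q [-0.83  0.91  1.63  0.79  1.55 -1.11] fkerr [-0.  0.  0.]
shift [-0.015 -0.002 -0.015] turn [-0.006 -0.     0.002]
ik [[-0.83, 0.91, 1.63, 0.79, 1.54, -1.11]]
time_s: 10.6
eef_pos: [461.5, -247.9, 119.6]
ee_rot: [-0.35, 0.64, 0.548, 0.408]
force: [-0.2, 0.3, -1.1]
grip_width: 0.0
grip_force: 0.8
time_s: 11.5
eef_pos: [466.2, -218.1, 144.5]
ee_rot: [-0.35, 0.64, 0.549, 0.408]
force: [-0.1, -1.0, -0.7]
grip_width: -0.004
grip_force: 0.0
time_s: 11.8
eef_pos: [451.7, -312.9, 189.1]
ee_rot: [-0.346, 0.642, 0.549, 0.409]
force: [0.2, 0.9, 0.0]
grip_width: -0.003
grip_force: 0.0
75 60 -1 [ 541. -181.   99.] [([-0.65, 0.89, 1.58, 1.06, 1.3, -0.9], np.float64(0.98))]
75 65 -1 [ 539. -187.   85.] [([-0.67, 0.93, 1.57, 1.11, 1.36, -0.94], np.float64(0.99))]
75 70 -1 [ 536. -192.   71.] [([-0.69, 0.97, 1.56, 1.16, 1.43, -0.98], np.float64(1.0))]
90 60 -1 [ 579. -192.   99.] [([-0.62, 0.97, 1.39, 0.89, 1.49, -0.89], np.float64(1.17))]
90 65 -1 [ 578. -198.   85.] [([-0.63, 1.01, 1.37, 0.94, 1.55, -0.91], np.float64(1.16))]
90 70 -1 [ 577. -204.   71.] [([-0.65, 1.05, 1.35, 0.98, 1.62, -0.93], np.float64(1.12))]
100 60 -1 [ 605. -193.   99.] [([-0.59, 1.03, 1.26, 0.79, 1.62, -0.9], np.float64(1.07))]
100 65 -1 [ 605. -200.   85.] [([-0.6, 1.07, 1.23, 0.84, 1.68, -0.91], np.float64(1.04))]
100 70 -1 [ 605. -206.   71.] [([-0.61, 1.11, 1.2, 0.88, 1.75, -0.92], np.float64(1.01))]
110 60 -1 [ 631. -191.   99.] [([-0.55, 1.08, 1.12, 0.7, 1.75, -0.93], np.float64(0.93))]
110 65 -1 [ 632. -197.   85.] [([-0.56, 1.13, 1.09, 0.75, 1.82, -0.93], np.float64(0.9))]
110 70 -1 [ 633. -203.   71.] [([-0.57, 1.17, 1.05, 0.79, 1.88, -0.93], np.float64(0.86))]
```

View pics/l3.png

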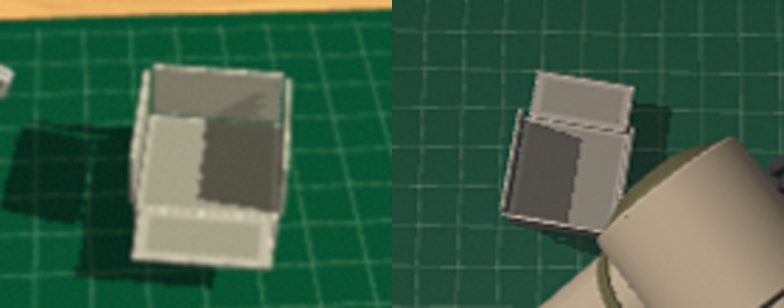

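The right wall is up. Now I'll do the far wall, approaching from the right at a slant (heading 110°).

```bash
python3 go.py 107 -42 83 110 65 -1 80
```

```text
p [ 646.  -270.5  189.9] now [ 452.  -308.8  186.6] F [-0.3  0.1 -0.9] q [-0.92  0.77  1.54  0.73  1.75 -0.99] fkerr [-0.  0.  0.]
shift [0.317 1.857 0.601] turn [ 0.403 -0.001 -0.188]
ik [[-0.64, 1.06, 0.9, 0.76, 2.04, -0.8]]
```

```bash
python3 -m crank '[[0.16,0.93,0.3,0,0,0,1],[0.16,0.93,0.3,0.2,0,-0.09,1],[0.16,0.93,0.3,0.2,0,-0.09,1]]'>/dev/null; python3 -m crank '[[0.16,0.93,0.3,0.2,0,-0.09,1],[0.16,0.93,0.3,0.2,0,-0.09,1],[0.16,0.93,0.3,0.2,0,-0.09,1],[0.16,0.93,0.3,0.2,0,-0.09,1]]'>/dev/null; python3 go.py 107 -42 13 110 65 -1 80
```

```text
p [ 646.  -270.5  119.9] now [ 641.8 -251.8  188.5] F [-0.4 -0.4 -0.1] q [-0.62  1.04  0.96  0.76  2.01 -0.8 ] fkerr [-0.  0.  0.]
shift [-0.703  0.009  0.113] turn [-0.002 -0.005 -0.009]
ik [[-0.64, 1.16, 0.9, 0.73, 1.97, -0.87]]
```

```bash
python3 -m crank '[[-0.35,0,0.05,0,0,0,1],[-0.7,0.01,0.11,0,0,0,1],[-0.7,0.01,0.11,0,0,0,1]]'>/dev/null; python3 -m crank '[[0,0,0.2,0,0,0,1],[0,0,0.4,0,0,0,1],[0,0,0.6,0,0,0,1],[0,0,0.8,0,0,0,1],[0,0,0.8,0,0,0,1]]'; python3 go.py 107 -42 13 110 65 -1 0
```

```text
time_s: 13.4
eef_pos: [631.5, -199.3, 88.9]
ee_rot: [-0.418, 0.537, 0.649, 0.341]
force: [-0.3, 0.9, 1.3]
grip_width: -0.003
grip_force: 0.0
p [ 632.  -199.4   86.1] now [ 631.5 -199.3   88.9] F [-0.3  0.9  1.3] q [-0.57  1.12  1.09  0.75  1.83 -0.92] fkerr [-0.  0.  0.]
shift [-0.026  0.004  0.01 ] turn [-0.001 -0.005 -0.009]
ik [[-0.57, 1.13, 1.09, 0.75, 1.82, -0.93]]
```

```bash
python3 -m crank '[[0.04,0,-0.02,0,0,0,1],[0.08,0,-0.038,0,0,0,1],[0.12,0,-0.057,0,0,0,1],[0.16,0,-0.076,0,0,0,1],[0.2,0,-0.093,0,0,0,1],[0.236,0,-0.11,0,0,0,1]]'
python3 - <<'E'
from h import *
a=grab('scene'); c=lambda s,y,x: cv2.resize(s['im'][y:y+110,x:x+140],None,fx=4,fy=4,interpolation=cv2.INTER_CUBIC)
save(c(a,150,230),'f1.png')
E
```

```text
time_s: 14.0
eef_pos: [632.3, -201.3, 114.8]
ee_rot: [-0.416, 0.538, 0.649, 0.341]
force: [-0.4, 0.7, -1.4]
grip_width: -0.002
grip_force: 0.8
```

View pics/f1.png

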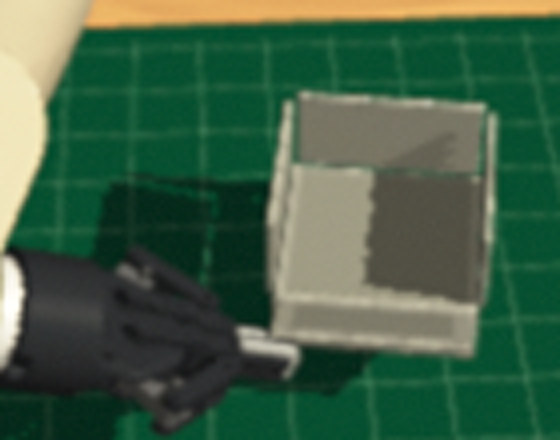

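The far wall is partly raised on the fingertip near its right corner at (275,335). I'll continue along the arc.

```bash
python3 -m crank '[[0.05,-0.04,-0.01,0,0,0,1],[0.1,-0.08,-0.02,0,0,0,1],[0.15,-0.12,-0.028,0,0,0,1],[0.19,-0.165,-0.03,0,0,0,1],[0.22,-0.2,-0.028,0,0,0,1],[0.24,-0.23,-0.026,0,0,0,1],[0.26,-0.26,-0.02,0,0,0,1],[0.273,-0.3,-0.014,0,0,0,1],[0.28,-0.34,0,0,0,0,1],[0.28,-0.36,0,0,0,0,1]]'
python3 -m crank '[[0,0.1,-0.3,0,0,0,1],[0,0.2,-0.7,0,0,0,1],[0,0.3,-1,0,0,0,1],[0,0.3,-1,0,0,0,1]]'
python3 - <<'E'
from h import *
a=grab('scene'); b=grab('top'); c=lambda s,y,x: cv2.resize(s['im'][y:y+110,x:x+140],None,fx=2.8,fy=2.8,interpolation=cv2.INTER_CUBIC)
save(np.hstack([c(a,150,250),c(b,140,240)]),'f2.png')
E
python3 go.py 107 -42 200 110 65 -1 80
```

```text
time_s: 15.05
eef_pos: [594.7, -196.4, 140.0]
ee_rot: [-0.416, 0.538, 0.649, 0.341]
force: [3.0, -1.5, -0.3]
grip_width: -0.001
grip_force: 1.9
time_s: 15.45
eef_pos: [642.2, -282.5, 183.3]
ee_rot: [-0.414, 0.538, 0.65, 0.341]
force: [-1.1, -0.2, 0.5]
grip_width: 0.002
grip_force: 0.0
p [ 646.  -270.5  306.9] now [ 641.4 -279.6  181. ] F [-1.   0.5 -1.1] q [-0.65  1.08  0.9   0.74  2.04 -0.81] fkerr [-0.  0.  0.]
shift [ 1.177  0.054 -0.456] turn [ 0.001 -0.003 -0.009]
ik [[-0.64, 0.94, 0.84, 0.84, 2.18, -0.64]]
```

View pics/f2.png

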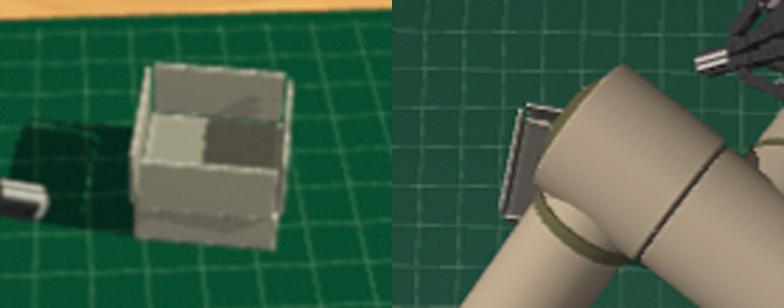

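All three walls are up. Next is the wing: raise the tool, go to tool-down above it, and refine its pose with the wrist camera.

```bash
sed -e 's/tip=np.array(\[\*w(xt,v),z\])/tip=np.array([xt,v,z])/' -e 's/YAW+np.radians(h)/np.radians(h)/' go.py > gow.py
python3 -m crank '[[0.5,0,-0.2,0,0,0,0],[0.95,0,-0.4,0,0,0,0],[0.95,0,-0.4,0,0,0,0]]'>/dev/null; for f in 1 -1; do python3 gow.py 440 -327 150 34 0 $f 0; python3 gow.py 440 -327 150 -146 0 $f 0;done
```

```text
p [ 440. -327.  323.] now [ 641.7 -274.7  291.4] F [ 0.5 -0.1  0.9] q [-0.64  0.95  0.86  0.81  2.16 -0.68] fkerr [-0.  0.  0.]
shift [ 0.235 -2.079 -0.252] turn [ 1.397 -0.922 -2.199]
ik []
p [ 440. -327.  323.] now [ 641.7 -274.7  291.4] F [ 0.5 -0.1  0.9] q [-0.64  0.95  0.86  0.81  2.16 -0.68] fkerr [-0.  0.  0.]
shift [ 0.235 -2.079 -0.252] turn [-0.836 -1.266  1.322]
ik [[-0.85, 0.44, 1.54, -0.0, 1.16, 0.12]]
p [ 440. -327.  323.] now [ 641.7 -274.7  291.4] F [ 0.5 -0.1  0.9] q [-0.64  0.95  0.86  0.81  2.16 -0.68] fkerr [-0.  0.  0.]
shift [ 0.235 -2.079 -0.252] turn [-0.836 -1.266  1.322]
ik [[-0.85, 0.44, 1.54, -0.0, 1.16, 0.12]]
p [ 440. -327.  323.] now [ 641.7 -274.7  291.4] F [ 0.5 -0.1  0.9] q [-0.64  0.95  0.86  0.81  2.16 -0.68] fkerr [-0.  0.  0.]
shift [ 0.235 -2.079 -0.252] turn [ 1.397 -0.922 -2.199]
ik []
```

```bash
python3 -m crank '[[0.12,-1,-0.12,-0.42,-0.63,0.66,0],[0.12,-1,-0.12,-0.42,-0.63,0.66,0],[0.12,-1,-0.12,-0.42,-0.63,0.66,0],[0.12,-1,-0.12,-0.42,-0.63,0.66,0],[0.12,-1,-0.12,-0.42,-0.63,0.66,0],[0.12,-1,-0.12,-0.42,-0.63,0.66,0]]' >/dev/null; python3 gow.py 440 -327 150 34 0 -1 0
```

```text
p [ 440. -327.  323.] now [ 544.2 -299.4  300.7] F [-0.5  0.1 -0.2] q [-0.75  0.67  1.27  0.47  1.59 -0.39] fkerr [-0.  0.  0.]
shift [-0.519 -0.881 -0.406] turn [-0.428 -0.632  0.653]
ik [[-0.85, 0.44, 1.54, 0.0, 1.16, 0.12]]
```

```bash
python3 -m crank '[[-0.52,-0.88,-0.41,-0.43,-0.63,0.65,0],[-0.52,-0.88,-0.41,-0.43,-0.63,0.65,0],[-0.52,-0.88,-0.41,-0.43,-0.63,0.65,0],[-0.52,-0.88,-0.41,-0.43,-0.63,0.65,0],[-0.52,-0.88,-0.41,-0.43,-0.63,0.65,0],[-0.52,-0.88,-0.41,-0.43,-0.63,0.65,0],[-0.52,-0.88,-0.41,-0.43,-0.63,0.65,0]]' >/dev/null; python3 gow.py 450 -327.6 150 34.1 0 -1 0
cat > wing.py <<'E'
from h import *
a=grab('wrist'); im=a['im']; save(im,'w1.png')
hsv=cv2.cvtColor(im,cv2.COLOR_RGB2HSV); v,u=np.nonzero((hsv[...,1]<80)&(hsv[...,2]>90))
pts=cv2.undistortPoints(np.c_[u,v].astype(float)[:,None],a['K'],a['D'])[:,0]
T=np.linalg.inv(a['T']); r=np.c_[pts[:,0],-pts[:,1],-np.ones(len(u))]@T[:3,:3].T; o=T[:3,3]; W=o+r*((8-o[2])/r[:,2])[:,None]
k=(abs(W[:,0]-450)<75)&(abs(W[:,1]+327)<75); m=np.zeros(im.shape[:2],np.uint8); m[v[k],u[k]]=255
n,lab,stt,_=cv2.connectedComponentsWithStats(m); L=1+np.argmax(stt[1:,4]); sel=lab[v,u]==L
Q=W[sel&k][:,:2].astype(np.float32); c,s,an=cv2.minAreaRect(Q); print(len(Q),c,s,an)
ax=np.radians(an if s[0]>s[1] else an-90); d=np.array([np.cos(ax),np.sin(ax)]); 
if d[0]<0:d=-d
t=(Q-c)@d; y=(Q-c)@np.array([-d[1],d[0]])
for q in range(-48,49,6):
    kk=abs(t-q)<1.5
    if kk.any(): print(q,y[kk].min().round(1),y[kk].max().round(1))
E
python3 wing.py
```

```text
p [ 450.  -327.6  323. ] now [ 440.3 -327.7  322.8] F [-0.6 -0.5 -0.3] q [-0.85  0.44  1.54  0.01  1.16  0.12] fkerr [-0.  0.  0.]
shift [ 0.08   0.053 -0.002] turn [-0.003 -0.006  0.004]
ik [[-0.84, 0.46, 1.51, 0.0, 1.17, 0.14]]
3319 (452.4349365234375, -324.5044860839844) (84.88423156738281, 42.379486083984375) 34.73527526855469
-42 -11.3 12.2
-36 -20.4 20.2
-30 -20.3 21.1
-24 -20.2 21.0
-18 -21.2 20.9
-12 -21.1 20.7
-6 -21.0 20.6
0 -20.9 20.4
6 -20.8 20.3
12 -20.8 20.2
18 -20.7 20.0
24 -20.6 12.2
30 -20.5 11.1
36 -20.5 11.0
42 -18.5 11.0
```

View pics/w1.png

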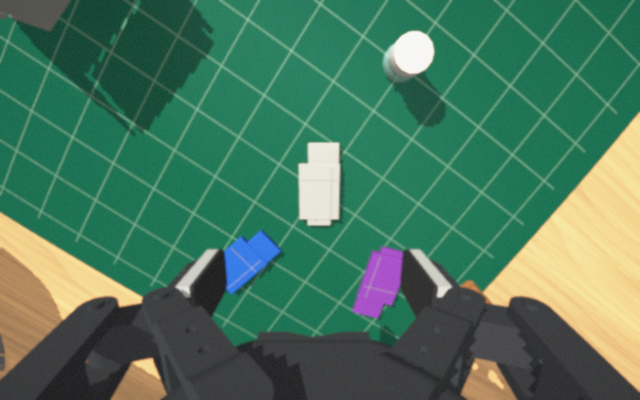

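The wrist view shows the grey wing at (320,185) with its tip up. The decoys at (250,260) and (380,285) are clear of the fingers. The measured panel centre is about (446,−329) with axis 34.7°.

```bash
python3 gow.py 446 -329 -4 34.7 0 -1 0
```

```text
p [ 446. -329.  169.] now [ 440.4 -327.9  322.9] F [0.8 0.3 0.2] q [-0.85  0.44  1.54  0.01  1.16  0.12] fkerr [-0.  0.  0.]
shift [0.032 0.044 1.539] turn [-0.003 -0.007 -0.009]
ik [[-0.85, 0.67, 1.63, 0.0, 0.84, 0.12]]
```

```bash
python3 -m crank '[[0.03,0.044,0.4,0,-0.007,-0.01,0],[0.03,0.044,0.8,0,-0.007,-0.01,0],[0.03,0.044,1,0,-0.007,-0.01,0],[0.03,0.044,1,0,-0.007,-0.01,0]]' >/dev/null; python3 -m crank '[[0,0,0.2,0,0,0,0],[0,0,0.35,0,0,0,0],[0,0,0.45,0,0,0,0],[0,0,0.53,0,0,0,0],[0,0,0.53,0,0,0,0]]';  python3 gow.py 446 -329 -4 34.7 0 -1 0
python3 -m crank '[[0,0,0,0,0,0,0.3],[0,0,0,0,0,0,0.6],[0,0,0,0,0,0,0.8],[0,0,0,0,0,0,0.8],[0,0,0,0,0,0,0.8],[0,0,0,0,0,0,0.8]]' 40
```

```text
time_s: 18.1
eef_pos: [445.7, -330.4, 170.3]
ee_rot: [0.0, 0.955, 0.297, -0.0]
force: [-0.1, -0.5, 0.2]
grip_width: 0.996
grip_force: 0.0
p [ 446. -329.  169.] now [ 445.7 -330.4  170.3] F [-0.1 -0.5  0.2] q [-0.85  0.67  1.63 -0.    0.84  0.12] fkerr [-0.  0.  0.]
shift [ 0.01  -0.01   0.013] turn [ 0.     0.001 -0.002]
ik [[-0.85, 0.67, 1.63, 0.0, 0.84, 0.12]]
time_s: 18.7
eef_pos: [446.1, -330.8, 172.2]
ee_rot: [0.002, 0.955, 0.297, 0.0]
force: [-0.7, 1.8, 10.4]
grip_width: 0.454
grip_force: 46.4
```

```bash
python3 -m crank '[[0,0,-0.1,0,0,0,0.8],[0,0,-0.4,0,0,0,0.8],[0,0,-0.7,0,0,0,0.8],[0,0,-1,0,0,0,0.8],[0,0,-1,0,0,0,0.8]]';  python3 -m crank '[[0,0,-0.5,0,0,0,0.8],[0,0,-0.8,0,0,0,0.8],[0,0,-0.8,0,0,0,0.8]]'; python3 go.py -4.5 0 170 0 0 -1 0
python3 - <<'E'
from h import *
a=grab('top'); im=a['im']; d=a['d']
# tray pose check: wall tops z~95
P=np.array([[*world(a,u,v),u,v] for v in range(150,245) for u in range(255,355) if d[v,u]>0])
k=(P[:,2]>85)&(P[:,2]<105); q=P[k][:,:2].astype(np.float32); print(len(q),cv2.minAreaRect(q))
k=(abs(P[:,2]-40)<6); q=P[k][:,:2].astype(np.float32); print(len(q),cv2.minAreaRect(q))
save(im,'h1.png')
E
```

```text
time_s: 19.2
eef_pos: [446.3, -330.7, 275.0]
ee_rot: [0.004, 0.955, 0.297, 0.001]
force: [0.2, 0.3, -1.2]
grip_width: 0.457
grip_force: 40.5
time_s: 19.5
eef_pos: [446.0, -330.3, 354.6]
ee_rot: [0.004, 0.955, 0.297, 0.001]
force: [0.6, -0.3, -0.0]
grip_width: 0.455
grip_force: 40.7
p [498.1  13.2 343. ] now [ 446.  -330.3  354.6] F [ 0.6 -0.3 -0. ] q [-0.85  0.42  1.48 -0.    1.23  0.12] fkerr [-0.  0.  0.]
shift [ 2.378 -2.534  0.094] turn [ 0.01  -0.004  0.966]
ik [[-0.21, 0.31, 1.67, 0.0, 1.16, 1.52]]
247 ((500.3603210449219, 14.621143341064453), (127.7855453491211, 128.447998046875), 80.07271575927734)
1320 ((499.0704650878906, 15.22421646118164), (119.47078704833984, 125.07672119140625), 80.1065444946289)
```

```bash
sed -i 's/^C=.*/C=np.array([500.5,14.5]); YAW=-0.17/' kin.py
python3 -m crank '[[0.8,-0.85,0,0,0,0.3,0.8],[0.8,-0.85,0,0,0,0.6,0.8],[0.8,-0.85,0,0,0,0.98,0.8],[0.8,-0.85,0,0,0,0.98,0.8],[0.8,-0.85,0,0,0,0.98,0.8],[0.8,-0.85,0,0,0,0.98,0.8],[0.8,-0.85,0,0,0,0.98,0.8]]'; python3 go.py -4.5 0 180 0 0 -1 0
```

```text
time_s: 20.25
eef_pos: [463.2, -214.6, 348.9]
ee_rot: [-0.0, 0.997, -0.083, -0.001]
force: [0.6, 0.4, -0.2]
grip_width: 0.452
grip_force: 40.7
p [496.1  15.3 353. ] now [ 463.2 -214.6  348.9] F [ 0.6  0.4 -0.2] q [-0.66  0.33  1.62 -0.    1.19  1.07] fkerr [-0.  0.  0.]
shift [-0.057 -2.322 -0.041] turn [0.    0.003 0.005]
ik [[-0.21, 0.3, 1.66, 0.0, 1.18, 1.54]]
```

```bash
python3 -m crank '[[0,-0.4,0,0,0,0,0.8],[0,-0.8,0,0,0,0,0.8],[0,-1,0,0,0,0,0.8],[0,-1,0,0,0,0,0.8]]' >/dev/null; python3 -m crank '[[-0.06,-0.4,0,0,0,0,0.8],[-0.06,-0.8,0,0,0,0,0.8],[-0.06,-1,0,0,0,0,0.8],[-0.06,-1,0,0,0,0,0.8]]'>/dev/null; python3 go.py -4.5 0 41 0 0 -1 0;  python3 - <<'E'
from h import *
from kin import w
# wing check from the wrist view, and tray walls
a=grab('wrist'); save(a['im'],'w2.png'); print(a['T'].round(2)[:3,3])
E
```

```text
p [496.1  15.3 214. ] now [490.7 -15.6 349.5] F [-0.  -0.6 -0.8] q [-0.27  0.29  1.68 -0.    1.17  1.46] fkerr [-0. -0.  0.]
shift [ 0.004 -0.315  1.354] turn [0.002 0.001 0.009]
ik [[-0.21, 0.5, 1.79, -0.0, 0.85, 1.54]]
[  65.32 -450.03 -450.9 ]
```

View pics/w2.png

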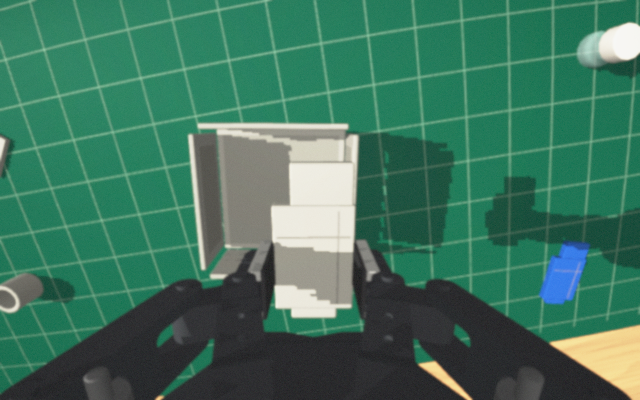

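The wing is held square and all the walls are standing. I'll shift it the last 31 mm over the tray and lower it.

```bash
python3 -m crank '[[0,-0.315,0,0,0,0.01,0.8],[0,-0.315,0,0,0,0.01,0.8],[0,-0.315,0.2,0,0,0.01,0.8],[0,-0.315,0.5,0,0,0.01,0.8],[0,-0.315,0.8,0,0,0.01,0.8],[0,-0.315,0.8,0,0,0.01,0.8]]'; python3 go.py -4.5 0 40 0 0 -1 0
```

```text
time_s: 21.7
eef_pos: [495.0, 12.9, 266.9]
ee_rot: [0.0, 0.996, -0.088, -0.004]
force: [0.1, -0.2, -0.4]
grip_width: 0.452
grip_force: 40.7
p [496.1  15.3 213. ] now [495.   12.9 266.9] F [ 0.1 -0.2 -0.4] q [-0.21  0.41  1.76 -0.    0.98  1.54] fkerr [-0.  0.  0.]
shift [ 0.011 -0.026  0.539] turn [ 0.002  0.009 -0.007]
ik [[-0.21, 0.5, 1.79, -0.0, 0.85, 1.54]]
```

```bash
python3 -m crank '[[0.01,-0.02,0.15,0,0,0,0.8],[0.01,-0.02,0.3,0,0,0,0.8],[0.01,-0.02,0.4,0,0,0,0.8],[0.01,-0.02,0.47,0,0,0,0.8],[0.01,-0.02,0.51,0,0,0,0.8],[0.01,-0.02,0.53,0,0,0,0.8],[0.01,-0.02,0.53,0,0,0,0.8]]'
```

```text
time_s: 22.4
eef_pos: [497.2, 16.0, 217.3]
ee_rot: [0.001, 0.996, -0.087, 0.0]
force: [0.1, 0.1, -0.6]
grip_width: 0.455
grip_force: 40.7
```

```bash
python3 -m crank '[[0,0,0.02,0,0,0,0.8],[0,0,0.03,0,0,0,0.8],[0,0,0.03,0,0,0,0.8],[0,0,0.03,0,0,0,0.8]]'
```

```text
time_s: 22.8
eef_pos: [497.1, 16.1, 214.1]
ee_rot: [0.001, 0.996, -0.087, -0.0]
force: [0.5, 0.3, 0.1]
grip_width: 0.451
grip_force: 40.7
```

```bash
python3 -m crank '[[0,0,0.01,0,0,0,0.5],[0,0,0.01,0,0,0,0.45],[0,0,0.01,0,0,0,0.4],[0,0,0.01,0,0,0,0.35],[0,0,0.01,0,0,0,0.35],[0,0,0.01,0,0,0,0.35]]'; python3 -m crank '[[0,0,-0.1,0,0,0,0.35],[0,0,-0.4,0,0,0,0.35],[0,0,-0.8,0,0,0,0.35],[0,0,-1,0,0,0,0.35],[0,0,-1,0,0,0,0.35]]'; python3 -m crank '[[0.5,0,-0.5,0,0,0,0.35],[0.9,0,-0.7,0,0,0,0.35],[0.9,0,-0.7,0,0,0,0.35]]'; python3 go.py 0 0 40 0 0 -1 0 | head -1
cat > chk.py <<'E'
from h import *
from kin import w,YAW,C
for n in('top','scene','wrist'):
    a=grab(n); d=a['d']; T=np.linalg.inv(a['T']); v,u=np.mgrid[0:400,0:640]; v=v.ravel();u=u.ravel()
    p=cv2.undistortPoints(np.c_[u,v].astype(float)[:,None],a['K'],a['D'])[:,0]; dd=d[v,u]
    W=(np.c_[p[:,0],-p[:,1],-np.ones(len(u))]*dd[:,None])@T[:3,:3].T+T[:3,3]
    c,s=np.cos(YAW),np.sin(YAW); q=W[:,:2]-C; X=c*q[:,0]+s*q[:,1]; Y=-s*q[:,0]+c*q[:,1]; Z=W[:,2]
    k=(dd>0)&(abs(X)<70)&(abs(Y)<70)&(Z>30)&(Z<110)
    print(n,k.sum()); H={}
    for x,y,z in zip(X[k],Y[k],Z[k]): H.setdefault((int((x+75)//10),int((y+75)//10)),[]).append(z)
    for i in range(14,-1,-1): print(' '.join('%3.0f'%np.median(H[i,j]) if (i,j) in H else '  .' for j in range(14,-1,-1)))
E
python3 chk.py
```

```text
time_s: 23.4
eef_pos: [497.2, 16.0, 213.1]
ee_rot: [0.001, 0.996, -0.087, 0.0]
force: [-0.5, -2.7, 0.5]
grip_width: 0.651
grip_force: 0.0
time_s: 23.9
eef_pos: [497.5, 16.4, 316.4]
ee_rot: [0.001, 0.996, -0.087, 0.003]
force: [0.4, -0.1, -0.1]
grip_width: 0.652
grip_force: 0.0
time_s: 24.2
eef_pos: [588.0, 0.2, 385.1]
ee_rot: [0.001, 0.996, -0.087, 0.002]
force: [0.1, -0.4, -0.8]
grip_width: 0.652
grip_force: 0.0
p [500.5  14.5 213. ] now [5.880e+02 2.000e-01 3.851e+02] F [ 0.1 -0.4 -0.8] q [-0.2   0.47  1.33 -0.    1.34  1.55] fkerr [-0.  0.  0.]
top 318
  .   .   .   .   .   .   .   .   .   .   .   .   .   .   .
  .   .   .   .   .   .   .   .   .   .   .   .  77  54   .
  .   .   .   .   .   .   .   .   .   .   .   .  42  67   .
  .   .   .   .   .   .   .   .   .   .   .   .  41  68   .
  .   .   .   .   .   .   .   .   .   .   .  40  41  67   .
  .   .   .   .   .   .   .   .   .   .   .  41  41  85   .
  .   .   .   .   .   .   .   .   .   .   .  41  41  44   .
  .   .   .   .   .   .   .   .   .   .   .  41  40  92   .
  .   .   .   .   .   .   .   .   .   .   .  41  40  41   
[... 1484 characters left out ...]
  40  46  47  47  41  40  40  40  58   .
  .  41  40  40  40  40  46  47  47  41  40  40  40  40   .
  .  40  40  40  40  47  47  48  48  41  40  40  40  39   .
  .  42  40  40  40  47  48  48  48  41  40  40  40  39   .
  .  41  40  40  40  47  47  48  48  41  40  40  40  39   .
  .  60  40  40  40  47  48  48  48  41  40  40  40  40   .
  .  74  40  40  40  47  48  48  48  40  40  40  40  63   .
  .  72  40  40  40  41  47  47  47  40  40  40  40  73   .
  .  74  40  40  40  40  40  41  40  40  40  40  40  74   .
  .  69  40  40  40  40  40  40  40  40  40  40  40  70   .
  .  61  62  61  62  63  65  65  63  63  62  61  61  63   .
  .   .   .   .   .   .   .   .   .   .   .   .   .   .   .
```

The wing lies flat (its top is evenly at 48 mm, floor at 40 mm), the walls are up and the robot is clear.

```bash
python3 -c "
from rig import ticket; print(ticket.finish_job())"
```

```text
the job is handed in; nothing more can be done
None
```

I handed the job in at about 24 s: all three walls are up, the wing half lies flat on the tray floor, the tray has shifted only about 3 mm by my camera measurements, and I never touched the other parts or the jar; the hand-in gave no score.

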